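# Flip the clamp ratchet's lever to tighten and nip up the bolt

### The job

A steel tent peg lies under the jaw of the bench clamp, held only finger tight, and the ratchet standing on the clamp's bolt is still set to loosen. Flip the small reversing lever on top of the ratchet head all the way over to the tightening side, the side to which the handle will be swung, then swing the ratchet's handle clockwise (seen from above) so that the bolt is tightened by about an eighth of a turn. Leave the lever on that side and let go of the ratchet.

Things in the scene. Friction and masses are not known exactly. Their poses are not given: they have to be found in the camera images.
- grip (a point): Point on the handle of the ratchet standing on the clamp's bolt (not the small loose ratchet): on its centre line, 150 mm from the bolt's upright axis, 72 mm above the bench; x axis outward along the handle, z up. Level, 20 mm thick, ends 200 mm from the axis; 2 to 5 N swings it, it stays where left. Round head 60 mm across, top 86 mm up. Under the swing, beside the clamp, all is below 20 mm.
- lever (a joint): Reversing lever on the ratchet head: dark upright blade 8 mm thick (tip 12), 88 to 112 mm above the bench, 48 mm long from its pivot, which is on the handle's line 18 mm from the bolt's axis towards the grip. Rad: 0 = loosening stop, blade 0.65 rad counter-clockwise (from above) of the handle's outward line; 1.3 = tightening stop, 0.65 clockwise of it. 2 N at the tip moves it; stays where left.
- bolt (a joint): Clamp bolt under the ratchet head. Rad, 0 at the start, grows clockwise seen from above (tightening); an eighth of a turn is 0.785. Lever at its tightening stop: the handle, swung clockwise, turns the bolt along after up to 0.1 rad of play; swung back, it leaves the bolt. Lever at the loosening stop: a clockwise swing does not turn it.

How it is judged:
By the outcome, as a careful person would: the job done as asked, in the order asked, and still so for the second after the job is handed in, with the robot touching nothing.
It also fails if it takes over 48 s, if anything falls off the work surface, if the arm or the gripper's body presses on something with over 40 N, if the wrist force passes 120 N, or if a joint passes its speed limit or range.

### The arm

A 7-joint arm with a two-finger parallel gripper is mounted at the origin on the work surface. World frame = base frame: x ahead of the robot, y to its left, z up, the work surface at z = 0. Lengths are in m, angles in rad, forces in N, time in s.
With the tool pointing down it reaches from about 0.4 to 0.9 m from the base axis. Payload 5.6 kg.
Tool frame: the origin (TCP) lies at the very end of the fingers, on their centre line; the grasp point (between the pads) lies 19 mm behind it; z points along the fingers, x is the direction in which the jaws open and shut, and the axes are right-handed (so a half turn about z gives the same grasp; the last joint's range is limited). The gripper opens to 92 mm and grips with 3 to 60 N. Pads are 20 mm wide; open, the fingers measure 128 mm over their backs; the gripper's body (75 mm by 189 mm) begins 69 mm behind the grasp point.
Start: joints at [1.156, 0.468, -0.012, 1.603, 0.006, 1.071, -0.056], TCP at [0.236, -0.606, 0.215] pointing down, gripper open.
Joint ranges: [-2.53, 2.53], [-0.31, 2.02], [-1.57, 1.55], [0.28, 2.44], [-1.29, 4.43], [0.15, 1.84], [-2.92, 2.92]. Speed limits (rad/s): [2.57, 2.57, 3.14, 3.14, 3.14, 3.14, 3.14].

### API

Orientations are given as a unit quaternion [x, y, z, w].
In Python, from bench import * gives the robot as it stands.
- The arm moves only by the tool send_rows, never from a script. Its argument "motion" is a list of rows, each a list of 3 entries, a list of its own where there are three numbers: the opening in per cent of the stroke, from 0 (shut) to 100 (fully open), then the shift along the world's x, y, z in cm, then the turn about the world's z in rad. In form: [[fingers, [x, y, z], turn], ...]. A call has 1 to 5 rows; each row shifts and turns the commanded pose from where the row before left it; what a row does not reach is not made up. A row lasts 1/12 s, in which the tool goes at most 41.7 mm and 7.16 degrees, less where a joint would pass 70% of its speed; a pose out of reach is approached as far as the arm can. A call is refused whole if a number of a shift passes 4.17 or a number of a turn 0.125, either way. A call with a gripper value outside its range is refused whole. The fingers move at their own pace and stop on an object; the grip force is fixed at half the most. Time passes only in rows, so rows that do not move let the fingers close. It gives the time, the measured TCP pose, the force and the opening at its end, in the units of the state.
- read_state(): the state, without advancing time (a new reading comes with each control period).
- capture(name): name is "side" or "top"; returns (picture, depth): 400x640x3 uint8, blue, green, red; 400x640 float32, m along the optical axis (not along the pixel's ray), 0 where there is no reading.
- camera_model(name): a dict with "camera_matrix" (3x3 intrinsics, pixels), "k1" (the pictures are not rectified: a ray, as slopes to the right and down, at radius r is drawn at 1 + k1 r^2 times it, then the intrinsics apply), "cam_to_world" (4x4, takes a point from camera to world coordinates). Camera axes: x right, y down, z forward; pixel columns grow to the right and rows downward; lengths in m; the calibration is good to about 2 mm. A picture is of the moment at which its call begins. camera_model takes no time and is no camera call.
- job_done(): hands the job in, once; it reports no verdict.
The state is a dict: "t": time; "q": joint angles; "joint_velocities": joint speeds; "joint_torque": joint torques, N m; "tcp_pos": TCP position; "orientation": TCP orientation; "force": force on the tool from outside, world axes, zero at the start; "torque": the same for the moment, N m; "opening": finger opening in m.
Only numpy, scipy, OpenCV 4.12 (cv2) and the standard library are available. Lean on these libraries where they do the work, as an engineer would, in place of code of your own. Each camera call takes 0.05 s, during which the arm holds its last target.

## Working session

There is one attempt and no reset: what is moved stays moved. The work goes in short steps, Python scripts to look and compute and a tool call to move; the robot and the scene stay as the last step left them, time stands still between calls to the robot, and variables do not carry over. Pictures are saved under pics/ and viewed, and the job is handed in when it is done.

Besides the shell and the picture viewer there is one more tool, called after "Call:" by a JSON object that holds its "fn" and its "kwargs". send_rows: Moves the arm, as the interface text tells. Its arguments: {"type":"object","properties":{"motion":{"type":"array"}},"required":["motion"]}

```bash
mkdir -p pics; ls
python3 - <<'E'
from bench import *
import cv2,numpy as np
s=read_state();print(s)
for n in("side","top"):
    p,d=capture(n);cv2.imwrite(f"pics/{n}0.png",p);np.save(f"pics/{n}0.npy",d);print(n,camera_model(n))
E
```

```text
pics
{'t': 0.0, 'q': array([ 1.15600967,  0.46836799, -0.01161533,  1.60358806,  0.00600096,
        1.07143815, -0.05632072]), 'joint_velocities': array([-9.69230574e-04,  2.22789391e-03,  3.12065651e-04,  1.26922797e-05,
        4.71431240e-05, -1.75471025e-04,  2.49378765e-04]), 'joint_torque': array([ 1.04227034e-03, -5.20557153e+01, -1.20760463e-02, -2.43741059e+01,
       -5.66552742e-02,  1.74159516e-02,  1.39327435e-04]), 'tcp_pos': array([ 0.23586337, -0.60507495,  0.21366106]), 'orientation': array([ 8.25594116e-01, -5.64263746e-01, -7.61333257e-04, -4.48217683e-04]), 'force': array([-0.75099847, -0.57816076, -0.29316075]), 'torque': array([0.04584062, 0.01985037, 0.0305057 ]), 'opening': 0.09185885596187442}
side {'camera_matrix': array([[484.99762205,   0.        , 318.80217372],
       [  0.        , 484.99762205, 203.88380296],
       [  0.        ,   0.        ,   1.        ]]), 'k1': -0.13776869920645915, 'cam_to_world': array([[-0.95655025, -0.1694656 ,  0.23726151,  0.46729589],
       [-0.29129806,  0.59043098, -0.75268632,  0.53189314],
       [-0.0125321 , -0.78909611, -0.6141419 ,  0.51268683],
       [ 0.        ,  0.        ,  0.        ,  1.        ]])}
top {'camera_matrix': array([[437.60140192,   0.        , 321.31397215],
       [  0.        , 437.60140192, 193.61222065],
       [  0.        ,   0.        ,   1.        ]]), 'k1': -0.051705127842940735, 'cam_to_world': array([[ 0.02083571, -0.99270113,  0.11878692,  0.53105239],
       [-0.99973477, -0.02185305, -0.00726818,  0.02646574],
       [ 0.00981099, -0.11860398, -0.99289317,  0.72470137],
       [ 0.        ,  0.        ,  0.        ,  1.        ]])}
```

View pics/side0.png

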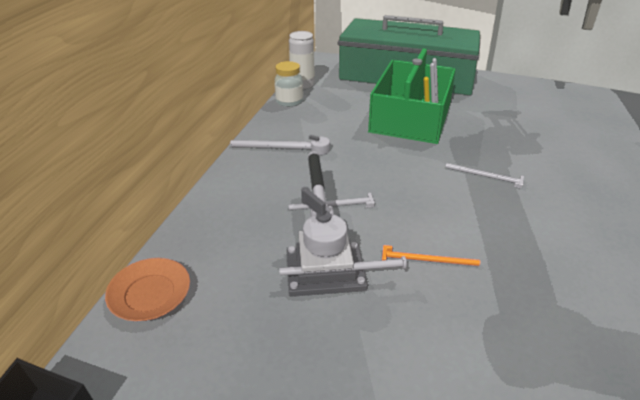

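View pics/top0.png

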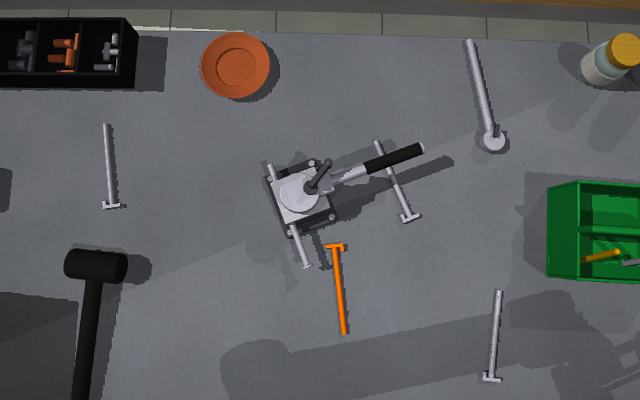

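The top view shows the clamp's ratchet head near (299,193). Its dark handle end is near (424,147), and the lever tip is near (329,162), counter-clockwise of the handle. The side view shows the same things from behind. Next I measure them.

```bash
cat > h.py <<'E'
import numpy as np,cv2
from bench import *
def ray(n,u,v):
    m=camera_model(n);K=m["camera_matrix"];k=m["k1"]
    p=cv2.undistortPoints(np.array([[[u,v]]],float),K,np.array([k,0,0,0,0.]))[0,0]
    T=m["cam_to_world"];return T[:3,3],T[:3,:3]@np.array([p[0],p[1],1.]),T
def onz(n,u,v,z):
    o,d,_=ray(n,u,v);return o+d*(z-o[2])/d[2]
def proj(n,P):
    m=camera_model(n);T=np.linalg.inv(m["cam_to_world"]);c=T[:3,:3]@np.array(P)+T[:3,3]
    x,y=c[0]/c[2],c[1]/c[2];f=1+m["k1"]*(x*x+y*y);K=m["camera_matrix"]
    return K[0,0]*x*f+K[0,2],K[1,1]*y*f+K[1,2]
def cloud(n,d):
    m=camera_model(n);K=m["camera_matrix"];h,w=d.shape
    uu,vv=np.meshgrid(np.arange(w),np.arange(h))
    p=cv2.undistortPoints(np.stack([uu.ravel(),vv.ravel()],1)[:,None].astype(float),K,np.array([m["k1"],0,0,0,0.]))[:,0]
    P=np.c_[p,np.ones(len(p))]*d.ravel()[:,None];T=m["cam_to_world"]
    W=P@T[:3,:3].T+T[:3,3];W[d.ravel()==0]=np.nan
    return W.reshape(h,w,3)
E
python3 - <<'E'
from h import *
for n,(r0,r1,c0,c1) in(("top",(120,260,240,440)),("side",(130,310,260,420))):
    p=cv2.imread(f"pics/{n}0.png")
    c=cv2.resize(p[r0:r1,c0:c1],None,fx=4 if n=="top" else 3.3,fy=4 if n=="top" else 3.3,interpolation=cv2.INTER_CUBIC)
    cv2.imwrite(f"pics/{n}0z.png",c)
    W=cloud(n,np.load(f"pics/{n}0.npy"))
    X=W[r0:r1,c0:c1].reshape(-1,3); col=p[r0:r1,c0:c1].reshape(-1,3).max(1)
    X0=X
    for nm,m in(("headtop",(X[:,2]>.080)&(X[:,2]<.0875)&(col>120)),("lever",(X[:,2]>.098)&(X[:,2]<.12)),("handle dark",(X[:,2]>.06)&(X[:,2]<.09)&(col<60))):
        Y=X[m]
        if len(Y)<5: print(n,nm,len(Y));continue
        cc=Y.mean(0);u,s,v=np.linalg.svd(Y[:,:2]-cc[:2],full_matrices=False);t=(Y[:,:2]-cc[:2])@v[0]
        print(n,nm,len(Y),cc.round(4),"min",Y.min(0).round(4),"max",Y.max(0).round(4),"dir",v[0].round(3),"ext",t.min().round(4),t.max().round(4), "circ",cv2.minEnclosingCircle(Y[:,:2].astype(np.float32)))
E
```

```text
top headtop 1064 [0.6109 0.0497 0.0852] min [ 0.5809 -0.1317  0.08  ] max [0.6883 0.0843 0.0875] dir [-0.364  0.931] ext -0.1935 0.035 circ ((0.6424862742424011, -0.023012734949588776), 0.11437572538852692)
top lever 226 [0.6352 0.0237 0.1109] min [0.6142 0.0076 0.0985] max [0.6557 0.0399 0.114 ] dir [-0.81   0.587] ext -0.0234 0.0246 circ ((0.6355094313621521, 0.025174083188176155), 0.024165866896510124)
top handle dark 748 [ 0.6644 -0.0843  0.0797] min [ 0.6062 -0.1298  0.0716] max [0.6895 0.0442 0.0894] dir [ 0.378 -0.926] ext -0.1405 0.0462 circ ((0.6458216309547424, -0.04091811925172806), 0.09346412867307663)
side headtop 1046 [0.6123 0.0514 0.0852] min [ 0.5808 -0.1308  0.08  ] max [0.6902 0.0853 0.0875] dir [-0.367  0.93 ] ext -0.1962 0.0358 circ ((0.6451083421707153, -0.02192380651831627), 0.11608242243528366)
side lever 311 [0.6352 0.0273 0.1079] min [0.6148 0.0071 0.0982] max [0.6563 0.0412 0.1138] dir [-0.827  0.563] ext -0.0259 0.0224 circ ((0.634166419506073, 0.0226508267223835), 0.024344542995095253)
side handle dark 31 [ 0.658  -0.0766  0.0801] min [ 0.6449 -0.1194  0.0783] max [ 0.6824 -0.0449  0.0817] dir [-0.379  0.925] ext -0.0459 0.03 circ ((0.6637905836105347, -0.0827222391963005), 0.03831813856959343)
```

View pics/top0z.png

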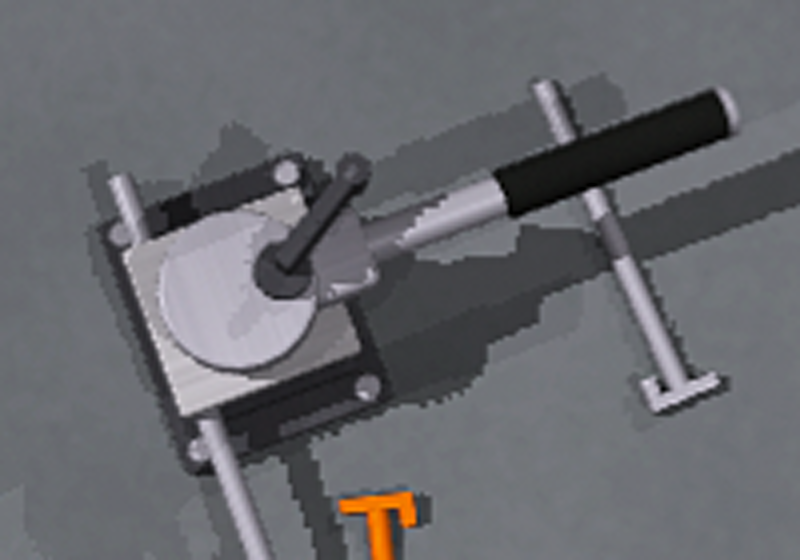

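View pics/side0z.png

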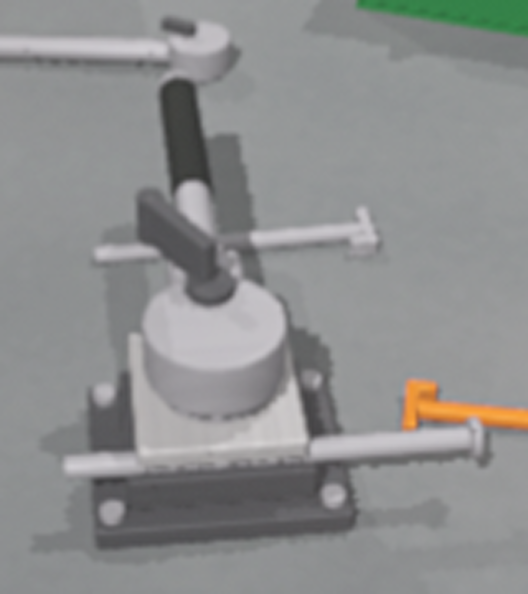

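Run:
```python
from h import *
p=cv2.imread("pics/top0.png")
A=onz("top",299.5,192.5,.086);print("axis top",A)
print("r",np.linalg.norm(A-onz("top",299.5-19.7,192.5,.086)))
a2=onz("side",260+215/3.3,130+338/3.3,.086);print("axis side",a2)
W=cloud("top",np.load("pics/top0.npy"));X=W[120:260,240:440].reshape(-1,3);c=p[120:260,240:440].reshape(-1,3).max(1)
m=(X[:,2]>.083)&(X[:,2]<.0875)&(c>120)&(np.hypot(X[:,0]-A[0],X[:,1]-A[1])<.04)
hull=cv2.convexHull(X[m][:,:2].astype(np.float32))[:,0]
B=np.c_[2*hull,np.ones(len(hull))];s=np.linalg.lstsq(B,(hull**2).sum(1),rcond=None)[0];print("fit",s[:2],np.sqrt(s[2]+s[:2]@s[:2]))
m=(X[:,2]>.06)&(X[:,2]<.09)&(c<60)&(X[:,1]<-.03)&(X[:,2]>.074)
Y=X[m];cc=Y.mean(0);v=np.linalg.svd(Y[:,:2]-cc[:2],full_matrices=False)[2][0];v*=-np.sign(v[1]);print("handle",cc,v,np.arctan2(v[1],v[0]))
d=cc[:2]-A[:2];print("from axis",np.arctan2(d[1],d[0]),"end",((X[(X[:,2]>.07)&(X[:,1]<-.03)][:,:2]-A[:2])@v).max())
th=np.arctan2(v[1],v[0])
P=A[:2]+.018*v
for z,u in((.112,(329,160.5)),):
    t=onz("top",*u,z);print("tip",t,t[:2]-P,np.linalg.norm(t[:2]-P),np.arctan2(*(t[:2]-P)[::-1])-th)
t=onz("top",240+283/4,120+265/4,.105);print("pivot img",t,"pred",P)
t=read_state();
from scipy.spatial.transform import Rotation as R
print(R.from_quat(t['orientation']).as_matrix().round(3))
# heights all over the workspace region: anything above 0.1
for n in("top","side"):
    W=cloud(n,np.load(f"pics/{n}0.npy"));q=W.reshape(-1,3)
    g=q[(q[:,2]>.03)&(q[:,2]<.4)];k=np.round(g[:,:2]/.05).astype(int)
    for key in np.unique(k,axis=0):
        z=g[(k==key).all(1)][:,2]
        if len(z)>15 and -.7<key[1]*.05<.3 and .2<key[0]*.05<.9: print(n,key*.05,z.max().round(3),end="; ")
```

```text
axis top [0.60840521 0.05388298 0.086     ]
r 0.028952061455268723
axis side [0.6059733  0.06583217 0.086     ]
fit [0.60986672 0.05384132] 0.029643997654154958
handle [ 0.66487974 -0.08467158  0.07985676] [ 0.37277757 -0.92792073] -1.1887957771590298
from axis -1.1837573260035028 end 0.19909246477420728
tip [0.65206237 0.0120293  0.112     ] [ 0.03694717 -0.02515111] 0.04469531677285717 0.591118994187495
pivot img [0.61545157 0.0372417  0.105     ] pred [0.61511521 0.03718041]
[[ 0.363 -0.932 -0.001]
 [-0.932 -0.363  0.001]
 [-0.002  0.    -1.   ]]
top [ 0.5 -0.5] 0.058; top [ 0.5  -0.45] 0.092; top [ 0.5 -0.4] 0.11; top [ 0.5  -0.35] 0.092; top [0.5  0.05] 0.044; top [ 0.55 -0.45] 0.13; top [ 0.55 -0.4 ] 0.13; top [ 0.55 -0.35] 0.13; top [0.55 0.05] 0.052; top [0.55 0.1 ] 0.051; top [ 0.6  -0.35] 0.092; top [0.6 0. ] 0.085; top [0.6  0.05] 0.114; top [0.6 0.1] 0.088; top [ 0.65 -0.5 ] 0.066; top [ 0.65 -0.45] 0.092; top [ 0.65 -0.4 ] 0.092; top [ 0.65 -0.35] 0.093; top [ 0.65 -0.1 ] 0.085; top [ 0.65 -0.05] 0.084; top [0.65 0.  ] 0.114; top [0.65 0.05] 0.114; top [0.65 0.1 ] 0.086;
[... 713 characters left out ...]
0.6  -0.55] 0.091; side [ 0.6  -0.35] 0.092; side [0.6 0. ] 0.084; side [0.6  0.05] 0.113; side [0.6 0.1] 0.089; side [ 0.65 -0.65] 0.122; side [ 0.65 -0.6 ] 0.121; side [ 0.65 -0.55] 0.092; side [ 0.65 -0.5 ] 0.092; side [ 0.65 -0.45] 0.091; side [ 0.65 -0.4 ] 0.091; side [ 0.65 -0.35] 0.092; side [ 0.65 -0.1 ] 0.084; side [ 0.65 -0.05] 0.085; side [0.65 0.  ] 0.114; side [0.65 0.05] 0.114; side [0.65 0.1 ] 0.086; side [ 0.7  -0.65] 0.122; side [ 0.7 -0.6] 0.122; side [ 0.7  -0.15] 0.084; side [ 0.7 -0.1] 0.084; side [ 0.75 -0.65] 0.122; side [ 0.75 -0.6 ] 0.122; side [ 0.8  -0.55] 0.131; side [ 0.8  -0.45] 0.091; side [ 0.85 -0.55] 0.133; side [ 0.85 -0.5 ] 0.092; side [ 0.85 -0.45] 0.092;
```

Measurements:
- The bolt axis is at about (0.610, 0.054). The fitted head radius is 29.6 mm, against 30 expected.
- The handle heading is −1.186 rad and its end is 199 mm out.
- The lever is about +0.6 from the handle.

I will shut the fingers and travel to the counter-clockwise side of the lever.

Call:
{"fn": "send_rows", "kwargs": {"motion": [[0, [1.2, 1.8, 0], 0.11], [0, [2.2, 3.3, 0], 0.11], [0, [2.2, 3.3, 0], 0.11], [0, [2.2, 3.3, 0], 0.11], [0, [2.2, 3.3, 0], 0.11]]}}

```text
t: 0.52
tcp_pos: [0.3365, -0.4538, 0.2142]
orientation: [0.949, -0.316, -0.0, -0.0]
force: [0.3, 0.1, -0.8]
opening: 0.0608
```

Call:
{"fn": "send_rows", "kwargs": {"motion": [[0, [2.2, 3.3, 0], 0.11], [0, [2.2, 3.3, 0], 0], [0, [2.2, 3.3, 0], 0], [0, [2.2, 3.3, 0], 0], [0, [2.2, 3.3, 0], 0]]}}

```text
t: 0.93
tcp_pos: [0.4465, -0.2889, 0.2145]
orientation: [0.964, -0.266, -0.0, 0.0]
force: [-0.1, -0.4, 0.4]
opening: 0.027
```

Call:
{"fn": "send_rows", "kwargs": {"motion": [[0, [2.2, 3.3, 0], 0], [0, [2.2, 3.3, 0], 0], [0, [2.2, 3.3, 0], 0], [0, [2.2, 3.3, 0], 0], [0, [2.2, 3.3, 0], 0]]}}

```text
t: 1.35
tcp_pos: [0.5566, -0.1239, 0.2144]
orientation: [0.964, -0.266, -0.0, 0.0]
force: [0.5, -0.2, -1.0]
opening: 0.0005
```

Call:
{"fn": "send_rows", "kwargs": {"motion": [[0, [2.2, 3.3, 0], 0], [0, [2.2, 3.3, 0], 0], [0, [2.2, 3.3, 0], 0], [0, [2.2, 3.3, 0], 0], [0, [2.2, 3.3, 0], 0]]}}

```text
t: 1.77
tcp_pos: [0.6666, 0.0409, 0.2141]
orientation: [0.964, -0.266, -0.0, 0.0]
force: [0.9, -0.8, 1.0]
opening: 0.0005
```

Call:
{"fn": "send_rows", "kwargs": {"motion": [[0, [0, 0, 0], 0], [0, [0, 0, 0], 0]]}}

```text
t: 1.93
tcp_pos: [0.666, 0.0427, 0.2135]
orientation: [0.965, -0.264, -0.001, -0.0]
force: [0.7, -1.0, -0.4]
opening: 0.0003
```

Call:
{"fn": "send_rows", "kwargs": {"motion": [[0, [0.7, 0.8, -2.4], 0], [0, [0, 0, -3.2], 0], [0, [0, 0, -3.2], 0], [0, [0, 0, -3.0], 0], [0, [0, 0, 0], 0]]}}

```text
t: 2.35
tcp_pos: [0.668, 0.0441, 0.0898]
orientation: [0.964, -0.267, -0.005, 0.003]
force: [-0.8, -0.7, -0.3]
opening: 0.0006
```

Run:
```python
from h import *
print(read_state()['tcp_pos'],read_state()['force'])
for n in("side",):
    p,d=capture(n);cv2.imwrite(f"pics/{n}1.png",cv2.resize(p[110:310,220:440],None,fx=3,fy=3))
```

```text
[0.66796806 0.04407577 0.08983214] [-0.82093478 -0.67958065 -0.28349006]
```

View pics/side1.png

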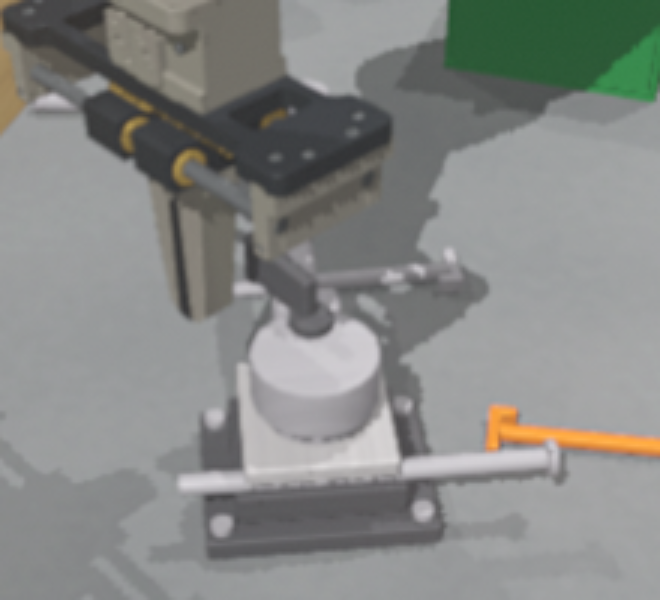

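The closed fingers stand on the far side of the lever, about 10–15 mm clear of it, with the blade at about (280,285) in the crop. I raise slightly and start the arc.

Call:
{"fn": "send_rows", "kwargs": {"motion": [[0, [0, 0, 0.6], 0], [0, [0, 0, 0], 0]]}}

```text
t: 2.57
tcp_pos: [0.6752, 0.047, 0.1063]
orientation: [0.964, -0.267, 0.002, -0.001]
force: [0.2, 0.1, 0.1]
opening: 0.0006
```

```bash
cat >> h.py <<'E'
from scipy.spatial.transform import Rotation as R
def yaw():
    M=R.from_quat(read_state()['orientation']).as_matrix();return np.arctan2(M[1,0],M[0,0])
E
python3 - <<'E'
from h import *
s=read_state();c=s['tcp_pos'];print(c,yaw())
P=np.array([.6165,.0375]);last=c[:2]
for f in np.arange(-.536,-1.95,-.1):
    e=np.array([np.cos(f),np.sin(f)]);n=np.array([-e[1],e[0]])
    C=P+.042*e+.016*n;print(round(f,3),C.round(4),((C-last)*100).round(2));last=C
E
```

```text
[0.67519348 0.04696882 0.10628145] -0.5401450874056138
-0.536 [0.6608 0.0298] [-1.44 -1.72]
-0.636 [0.6598 0.0254] [-0.1  -0.44]
-0.736 [0.6584 0.0212] [-0.14 -0.43]
-0.836 [0.6565 0.0171] [-0.18 -0.41]
-0.936 [0.6543 0.0132] [-0.22 -0.39]
-1.036 [0.6517 0.0095] [-0.26 -0.37]
-1.136 [0.6487 0.0061] [-0.3  -0.34]
-1.236 [0.6454 0.0031] [-0.33 -0.31]
-1.336 [6.418e-01 4.000e-04] [-0.36 -0.27]
-1.436 [ 0.638 -0.002] [-0.38 -0.23]
-1.536 [ 0.634  -0.0039] [-0.4  -0.19]
-1.636 [ 0.6297 -0.0055] [-0.42 -0.15]
-1.736 [ 0.6254 -0.0066] [-0.44 -0.11]
-1.836 [ 0.6209 -0.0072] [-0.44 -0.07]
-1.936 [ 0.6164 -0.0074] [-0.45 -0.02]
```

Call:
{"fn": "send_rows", "kwargs": {"motion": [[0, [-0.5, -0.6, -0.4], 0], [0, [-0.5, -0.6, -0.4], 0], [0, [-0.4, -0.5, 0], 0], [0, [0, 0, 0], 0], [0, [0, 0, 0], 0]]}}

```text
t: 2.98
tcp_pos: [0.6589, 0.0295, 0.0949]
orientation: [0.964, -0.267, 0.0, 0.0]
force: [-0.3, 0.8, 0.3]
opening: 0.0001
```

Run:
```python
from h import *
s=read_state();print(s['tcp_pos'],s['force'],yaw())
for n in("side",):
    p,d=capture(n);cv2.imwrite(f"pics/{n}2.png",cv2.resize(p[110:310,220:440],None,fx=3,fy=3))
```

```text
[0.65892525 0.02945759 0.09491937] [-0.32594357  0.84701442  0.29131104] -0.5401908558466966
```

View pics/side2.png

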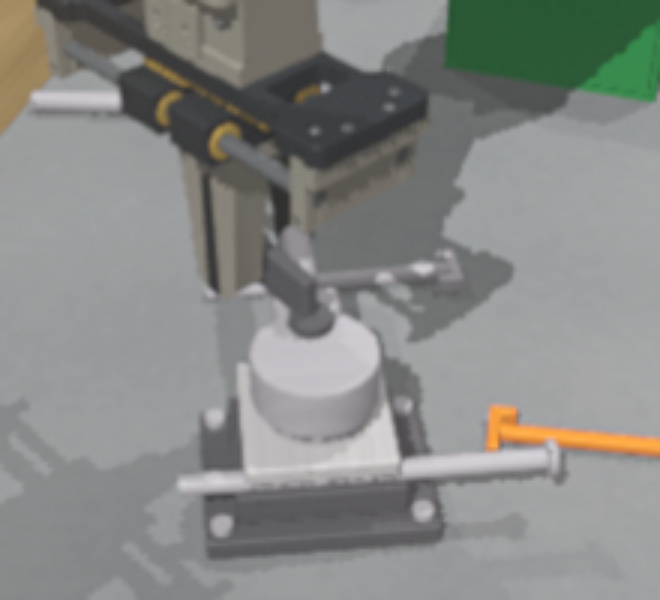

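The fingers now stand right beside the blade, tip near (275,260) in the crop, at the right height. I start the sweep.

Call:
{"fn": "send_rows", "kwargs": {"motion": [[0, [-0.1, -0.44, 0], -0.1], [0, [-0.14, -0.43, 0], -0.1], [0, [-0.18, -0.41, 0], -0.1], [0, [-0.22, -0.39, 0], -0.1], [0, [-0.26, -0.37, 0], -0.1]]}}

```text
t: 3.45
tcp_pos: [0.6507, 0.0116, 0.0948]
orientation: [0.867, -0.498, 0.0, -0.001]
force: [1.8, 2.3, -0.4]
opening: 0.0003
```

Call:
{"fn": "send_rows", "kwargs": {"motion": [[0, [-0.3, -0.34, 0], -0.1], [0, [-0.33, -0.31, 0], -0.1], [0, [-0.36, -0.27, 0], -0.1], [0, [-0.38, -0.23, 0], -0.1], [0, [0, 0, 0], 0]]}}

```text
t: 3.87
tcp_pos: [0.6367, -0.001, 0.095]
orientation: [0.751, -0.66, 0.0, -0.0]
force: [-0.2, 0.3, -0.5]
opening: 0.0005
```

Run:
```python
from h import *
s=read_state();print(s['tcp_pos'],s['force'],yaw())
for n in("side",):
    p,d=capture(n);cv2.imwrite(f"pics/{n}3.png",cv2.resize(p[110:310,220:440],None,fx=3,fy=3))
```

```text
[ 0.63668469 -0.0009606   0.09496172] [-0.24373849  0.26498453 -0.54594493] -1.44100378303791
```

View pics/side3.png

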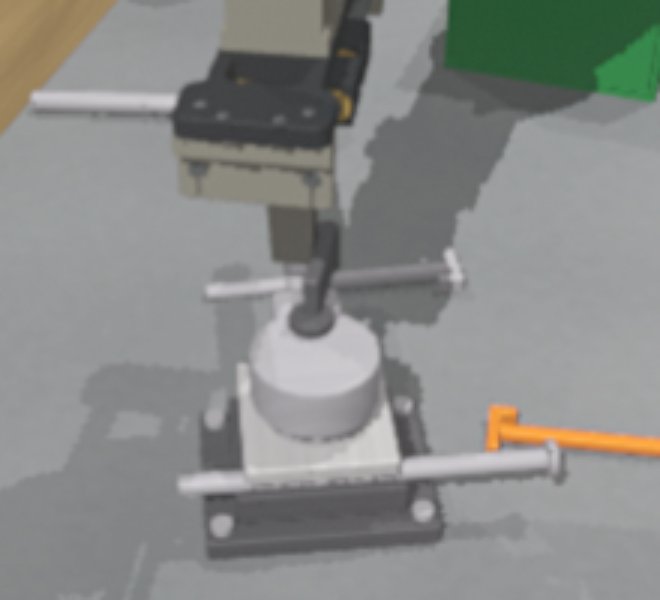

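The lever is being carried over and its tip is now at (328,235) in the crop. I continue to the stop.

Call:
{"fn": "send_rows", "kwargs": {"motion": [[0, [-0.4, -0.19, 0], -0.1], [0, [-0.42, -0.15, 0], -0.1], [0, [-0.44, -0.11, 0], -0.1], [0, [0, 0, 0], 0]]}}

```text
t: 4.25
tcp_pos: [0.624, -0.0057, 0.0948]
orientation: [-0.645, 0.764, -0.0, 0.0]
force: [-0.2, 1.2, 0.3]
opening: 0.0005
```

Call:
{"fn": "send_rows", "kwargs": {"motion": [[0, [-0.44, -0.07, 0], -0.1]]}}

```text
t: 4.33
tcp_pos: [0.6208, -0.0064, 0.0949]
orientation: [-0.608, 0.794, -0.001, 0.001]
force: [6.4, 0.8, -1.1]
opening: 0.0006
```

Call:
{"fn": "send_rows", "kwargs": {"motion": [[0, [-0.2, 0, 0], 0], [0, [0, 0, 0], 0]]}}

```text
t: 4.5
tcp_pos: [0.6187, -0.0064, 0.095]
orientation: [-0.609, 0.794, -0.001, 0.001]
force: [4.9, 0.8, -0.9]
opening: 0.0005
```

Run:
```python
from h import *
s=read_state();print(s['tcp_pos'],s['force'],yaw())
for n in("side",):
    p,d=capture(n);cv2.imwrite(f"pics/{n}4.png",cv2.resize(p[110:310,220:440],None,fx=3,fy=3))
```

```text
[ 0.61871314 -0.00638416  0.0949898 ] [ 4.93876094  0.7605926  -0.90014598] -1.83321786610249
```

View pics/side4.png

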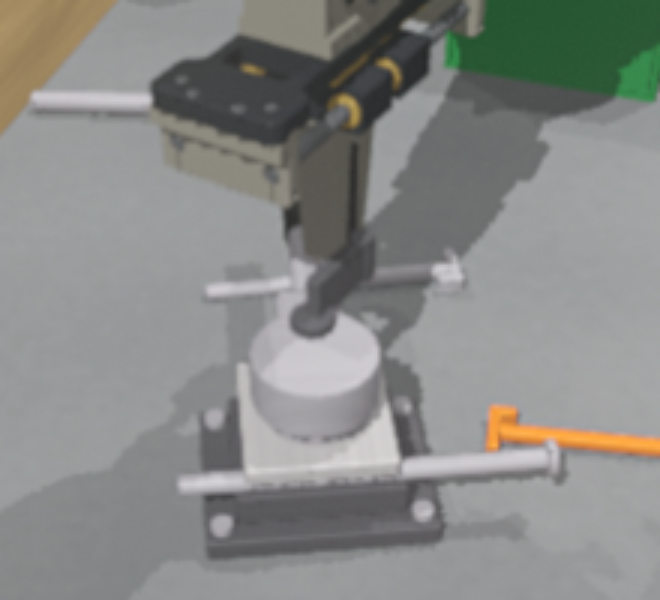

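The force jumped from about 2 N to 5–6 N at the end of the arc, so the lever is at its stop. In the picture the blade has swung over to (345,270) in the crop. I back off, lift, and go to the counter-clockwise side of the handle.

Call:
{"fn": "send_rows", "kwargs": {"motion": [[0, [0.8, 0.2, 0], 0], [0, [0.8, 0.2, 2], 0], [0, [0, 0, 3.5], 0.11], [0, [1.8, -1.5, 1], 0.11], [0, [1.9, -1.6, 0], 0.11]]}}

```text
t: 4.97
tcp_pos: [0.6721, -0.0323, 0.1636]
orientation: [0.732, -0.681, 0.001, -0.001]
force: [0.9, 0.2, -0.3]
opening: 0.0006
```

Call:
{"fn": "send_rows", "kwargs": {"motion": [[0, [1.9, -1.6, 0], 0.11], [0, [1.8, -1.8, 0], 0.11], [0, [0, 0, 0], 0.1], [0, [0, 0, 0], 0], [0, [0, 0, 0], 0]]}}

```text
t: 5.38
tcp_pos: [0.7065, -0.0675, 0.1586]
orientation: [0.828, -0.561, -0.002, 0.0]
force: [-0.2, 1.2, -0.0]
opening: 0.0003
```

Run:
```python
from h import *
s=read_state();print(s['t'],s['tcp_pos'],s['force'],yaw())
for n in("side","top"):
    p,d=capture(n);np.save(f"pics/{n}5.npy",d);cv2.imwrite(f"pics/{n}5r.png",p)
    c=p[110:310,220:440] if n=="side" else p[120:260,240:440]
    cv2.imwrite(f"pics/{n}5.png",cv2.resize(c,None,fx=3,fy=3))
```

```text
5.3833 [ 0.70650532 -0.06753277  0.15861846] [-0.19735965  1.18888599 -0.04806294] -1.1906966955675218
```

View pics/side5.png

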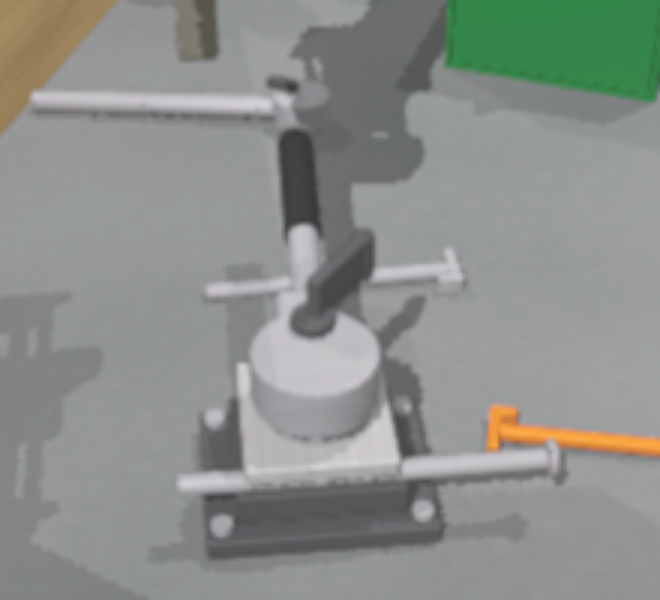

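View pics/top5.png

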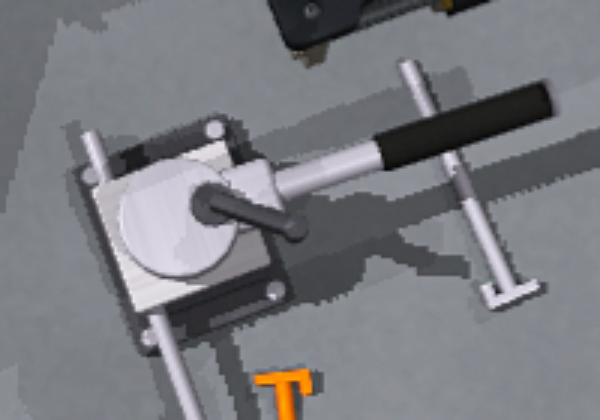

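The lever now lies on the clockwise side, pivot at (205,203) and tip at (296,229) in the top crop. The fingers are clear of the ratchet. I measure the lever and handle angles.

```bash
cat >> h.py <<'E'
def angles(n,png,npy,A=np.array([.610,.0543]),side=-1):
    p=cv2.imread(png);X=cloud(n,np.load(npy)).reshape(-1,3);c=p.reshape(-1,3).max(1).astype(int)
    r=np.hypot(X[:,0]-A[0],X[:,1]-A[1]);a=np.arctan2(X[:,1]-A[1],X[:,0]-A[0])
    m=(c<60)&(X[:,2]>.074)&(X[:,2]<.088)&(r>.1)&(r<.205)
    Y=X[m][:,:2];v=np.linalg.svd(Y-Y.mean(0),full_matrices=False)[2][0];d=Y.mean(0)-A
    v=v*np.sign(v@d);th=np.arctan2(d[1],d[0])
    P=A+.018*np.array([np.cos(th),np.sin(th)])
    L=X[(X[:,2]>.1)&(X[:,2]<.116)&(r<.075)][:,:2]
    rl=np.linalg.norm(L-P,axis=1);q=(L[rl>.03]-P).mean(0)
    print(n,"n",m.sum(),"handle axis-centroid",th.round(4),"pca",np.arctan2(v[1],v[0]).round(4),"rmax",r[m].max().round(3),"| lever n",len(L),"rmax",rl.max().round(3),"rel",(np.arctan2(q[1],q[0])-th).round(3))
E
python3 - <<'E'
from h import *
for n in("top","side"):
    angles(n,f"pics/{n}0.png",f"pics/{n}0.npy");angles(n,f"pics/{n}5r.png",f"pics/{n}5.npy")
E
```

```text
top n 724 handle axis-centroid -1.1947 pca -1.1888 rmax 0.195 | lever n 221 rmax 0.047 rel 0.561
top n 718 handle axis-centroid -1.234 pca -1.2272 rmax 0.195 | lever n 229 rmax 0.047 rel -0.67
side n 31 handle axis-centroid -1.2194 pca -1.1821 rmax 0.185 | lever n 283 rmax 0.047 rel 0.676
side n 21 handle axis-centroid -1.2673 pca -1.2306 rmax 0.171 | lever n 275 rmax 0.047 rel -0.64
```

The lever is at the tightening stop: −0.67 by the top view and −0.64 by the side view, against −0.65. Hitting the stop nudged the handle about 0.04 rad clockwise. I descend beside the handle.

Call:
{"fn": "send_rows", "kwargs": {"motion": [[0, [0, 0, -2.5], 0], [0, [0, 0, -3.0], 0], [0, [0, 0, -3.0], 0], [0, [0, 0, -1.3], -0.04], [0, [0, 0, 0], 0]]}}

```text
t: 5.9
tcp_pos: [0.704, -0.0665, 0.0575]
orientation: [0.817, -0.577, -0.003, 0.002]
force: [-0.5, -0.8, -1.2]
opening: 0.0001
```

Call:
{"fn": "send_rows", "kwargs": {"motion": [[0, [0, 0, 0], 0], [0, [0, 0, 0], 0]]}}

```text
t: 6.07
tcp_pos: [0.7084, -0.067, 0.0633]
orientation: [0.817, -0.576, 0.001, -0.001]
force: [-0.6, 0.3, 0.6]
opening: 0.0003
```

Run:
```python
from h import *
s=read_state();c=s['tcp_pos'];print(s['t'],c,s['force'],yaw())
A=np.array([.610,.0543]);last=c[:2]
for i,f in enumerate(np.arange(-1.228,-2.1,-.05)):
    e=np.array([np.cos(f),np.sin(f)]);n=np.array([-e[1],e[0]])
    C=A+.15*e+.020*n;print(round(f,3),C.round(4),((C-last)*100).round(2));last=C
```

```text
6.0667 [ 0.70839818 -0.06701618  0.06328792] [-0.60974823  0.2846687   0.62583846] -1.2277825915320837
-1.228 [ 0.6793 -0.0803] [-2.91 -1.32]
-1.278 [ 0.6724 -0.0835] [-0.68 -0.33]
-1.328 [ 0.6655 -0.0865] [-0.7  -0.29]
-1.378 [ 0.6584 -0.0891] [-0.71 -0.26]
-1.428 [ 0.6511 -0.0913] [-0.72 -0.22]
-1.478 [ 0.6438 -0.0932] [-0.73 -0.19]
-1.528 [ 0.6364 -0.0947] [-0.74 -0.15]
-1.578 [ 0.6289 -0.0958] [-0.75 -0.11]
-1.628 [ 0.6214 -0.0966] [-0.75 -0.08]
-1.678 [ 0.6138 -0.097 ] [-0.76 -0.04]
-1.728 [ 0.6063 -0.097 ] [-0.76 -0.  ]
-1.778 [ 0.5987 -0.0966] [-0.76  0.04]
-1.828 [ 0.5912 -0.0959] [-0.75  0.08]
-1.878 [ 0.5837 -0.0947] [-0.75  0.11]
-1.928 [ 0.5763 -0.0932] [-0.74  0.15]
-1.978 [ 0.569  -0.0914] [-0.73  0.19]
-2.028 [ 0.5617 -0.0891] [-0.72  0.22]
-2.078 [ 0.5546 -0.0865] [-0.71  0.26]
```

Now I approach to contact in small steps and watch the force, to find where the play ends.

Call:
{"fn": "send_rows", "kwargs": {"motion": [[0, [-0.9, -0.45, -0.2], 0], [0, [-0.9, -0.45, -0.2], 0], [0, [-0.5, -0.2, 0], 0], [0, [0, 0, 0], 0]]}}

```text
t: 6.4
tcp_pos: [0.6836, -0.0801, 0.0587]
orientation: [0.817, -0.577, 0.0, 0.0]
force: [0.3, -0.5, -0.7]
opening: 0.0006
```

Call:
{"fn": "send_rows", "kwargs": {"motion": [[0, [-0.3, -0.12, 0], 0], [0, [0, 0, 0], 0]]}}

```text
t: 6.57
tcp_pos: [0.6814, -0.0801, 0.0582]
orientation: [0.817, -0.577, 0.0, -0.0]
force: [0.1, 0.8, 0.1]
opening: 0.0007
```

Call:
{"fn": "send_rows", "kwargs": {"motion": [[0, [-0.3, -0.12, 0], 0], [0, [0, 0, 0], 0]]}}

```text
t: 6.73
tcp_pos: [0.6788, -0.0809, 0.058]
orientation: [0.817, -0.577, 0.0, -0.0]
force: [0.9, 0.9, -0.2]
opening: 0.0006
```

Call:
{"fn": "send_rows", "kwargs": {"motion": [[0, [-0.3, -0.14, 0], -0.02], [0, [0, 0, 0], 0]]}}

```text
t: 6.9
tcp_pos: [0.6757, -0.0824, 0.0579]
orientation: [0.811, -0.585, 0.0, -0.0]
force: [1.3, 0.8, 0.9]
opening: 0.0004
```

Call:
{"fn": "send_rows", "kwargs": {"motion": [[0, [-0.3, -0.14, 0], -0.02], [0, [0, 0, 0], 0]]}}

```text
t: 7.07
tcp_pos: [0.6727, -0.0838, 0.0579]
orientation: [0.805, -0.593, 0.0, -0.0]
force: [2.2, 0.7, 1.1]
opening: 0.0005
```

Call:
{"fn": "send_rows", "kwargs": {"motion": [[0, [-0.3, -0.13, 0], -0.02], [0, [0, 0, 0], 0]]}}

```text
t: 7.23
tcp_pos: [0.6694, -0.0851, 0.0579]
orientation: [0.799, -0.601, 0.0, -0.0]
force: [3.1, 1.3, 1.8]
opening: 0.0002
```

Call:
{"fn": "send_rows", "kwargs": {"motion": [[0, [-0.3, -0.13, 0], -0.02], [0, [0, 0, 0], 0]]}}

```text
t: 7.4
tcp_pos: [0.6662, -0.0865, 0.0578]
orientation: [0.793, -0.609, -0.0, -0.0]
force: [3.1, 1.4, 2.3]
opening: 0.0004
```

Call:
{"fn": "send_rows", "kwargs": {"motion": [[0, [-0.3, -0.13, 0], -0.02], [0, [0, 0, 0], 0]]}}

```text
t: 7.57
tcp_pos: [0.663, -0.0878, 0.0577]
orientation: [0.787, -0.617, -0.0, 0.0]
force: [2.1, 2.2, 2.0]
opening: 0.0006
```

The handle is moving along at about 3 N. I continue the arc.

Call:
{"fn": "send_rows", "kwargs": {"motion": [[0, [-0.7, -0.24, 0], -0.05], [0, [-0.72, -0.21, 0], -0.05], [0, [-0.73, -0.18, 0], -0.05], [0, [-0.74, -0.14, 0], -0.05], [0, [-0.75, -0.1, 0], -0.05]]}}

```text
t: 7.98
tcp_pos: [0.6269, -0.0965, 0.0577]
orientation: [-0.703, 0.711, -0.0, 0.0]
force: [3.8, 0.5, 1.7]
opening: 0.0008
```

Call:
{"fn": "send_rows", "kwargs": {"motion": [[0, [-0.75, -0.07, 0], -0.05], [0, [-0.76, -0.03, 0], -0.05], [0, [-0.76, 0, 0], -0.05], [0, [-0.76, 0.05, 0], -0.05], [0, [0, 0, 0], 0]]}}

```text
t: 8.4
tcp_pos: [0.5951, -0.0971, 0.0574]
orientation: [-0.629, 0.777, 0.001, -0.001]
force: [0.3, 0.4, 0.0]
opening: 0.0002
```

Run:
```python
from h import *
s=read_state();c=s['tcp_pos'];print(s['t'],c,s['force'],yaw())
A=np.array([.610,.0543]);d=c[:2]-A;r=np.hypot(*d);print("r",r,"handle est",np.arctan2(d[1],d[0])-np.arcsin(.02/r))
p,dd=capture("side");cv2.imwrite("pics/side6.png",cv2.resize(p[110:310,220:440],None,fx=3,fy=3))
```

```text
8.4 [ 0.59509873 -0.09709293  0.05742501] [0.27960231 0.38960671 0.04636677] -1.7805628589192157
r 0.15212450738944536 handle est -1.8007610412364086
```

View pics/side6.png

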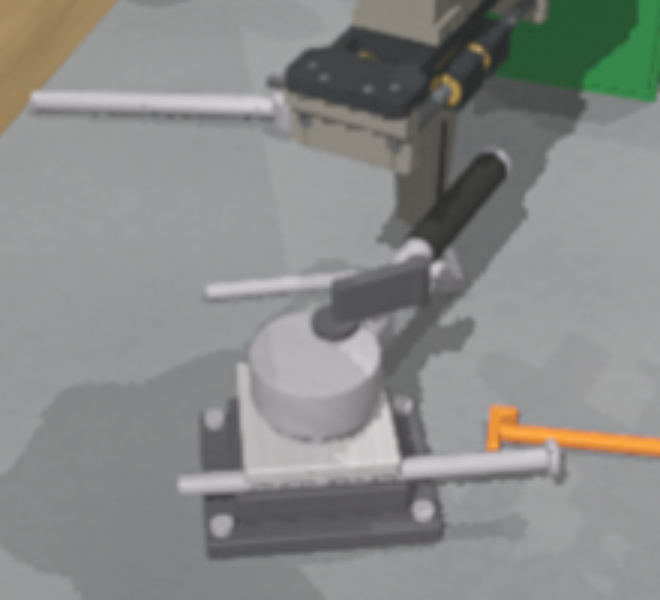

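The handle follows and the lever is still over on the clockwise side, with the blade at (375,290) in the crop. I do another 0.17 rad, then back off and measure.

Call:
{"fn": "send_rows", "kwargs": {"motion": [[0, [-0.6, 0.04, 0], -0.04], [0, [-0.6, 0.06, 0], -0.04], [0, [-0.6, 0.08, 0], -0.04], [0, [-0.6, 0.1, 0], -0.04], [0, [0, 0, 0], 0]]}}

```text
t: 8.87
tcp_pos: [0.572, -0.0943, 0.0573]
orientation: [-0.566, 0.825, 0.0, -0.001]
force: [1.1, 0.9, 0.2]
opening: 0.0006
```

Call:
{"fn": "send_rows", "kwargs": {"motion": [[0, [1.0, 0, 0], 0], [0, [3.5, 0.5, 0], 0], [0, [3.5, 0.5, 0], 0], [0, [3.5, 0, 0], 0], [0, [0, 0, 0], 0]]}}

```text
t: 9.28
tcp_pos: [0.6936, -0.0835, 0.057]
orientation: [-0.567, 0.824, -0.001, 0.002]
force: [0.1, 0.2, 0.1]
opening: 0.0004
```

Run:
```python
from h import *
s=read_state();c=s['tcp_pos'];print(s['t'],c,s['force'],yaw())
for n in("side","top"):
    p,d=capture(n);np.save(f"pics/{n}7.npy",d);cv2.imwrite(f"pics/{n}7r.png",p)
    angles(n,f"pics/{n}7r.png",f"pics/{n}7.npy")
    c=p[110:310,220:440] if n=="side" else p[100:300,220:440]
    cv2.imwrite(f"pics/{n}7.png",cv2.resize(c,None,fx=3,fy=3))
```

```text
9.2833 [ 0.69356625 -0.08353596  0.05703866] [0.0716928  0.19751515 0.07063085] -1.935738324980855
side n 48 handle axis-centroid -1.8031 pca -3.1066 rmax 0.19 | lever n 368 rmax 0.049 rel -0.9
top n 783 handle axis-centroid -1.9515 pca -2.0598 rmax 0.195 | lever n 212 rmax 0.048 rel -0.666
```

View pics/top7.png

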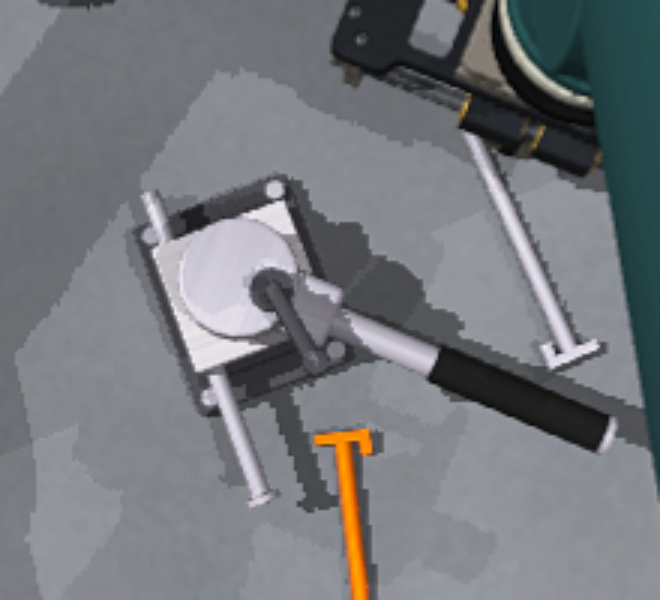

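The top view shows the handle swung down to the right, its end at (608,433) in the crop. The lever is still on the clockwise side with its tip at (316,360). My measure picked up finger pixels, so I leave those out.

Run:
```python
from h import *
A=np.array([.610,.0543])
for k in("0","5r","7r"):
    p=cv2.imread(f"pics/top{k}.png");X=cloud("top",np.load(f"pics/top{k[0]}.npy")).reshape(-1,3);c=p.reshape(-1,3).max(1)
    r=np.hypot(X[:,0]-A[0],X[:,1]-A[1])
    m=(c<60)&(X[:,2]>.076)&(X[:,2]<.088)&(r>.1)&(r<.205)
    if k=="7r":m&=X[:,0]<.63
    Y=X[m][:,:2];v=np.linalg.svd(Y-Y.mean(0),full_matrices=False)[2][0];d=Y.mean(0)-A;v*=np.sign(v@d)
    print(k,m.sum(),np.arctan2(d[1],d[0]),np.arctan2(v[1],v[0]))
```

```text
0 676 -1.1925215118168604 -1.188220778924015
5r 678 -1.2320937051187841 -1.224911736284145
7r 725 -1.9583832451733643 -1.9531954636298974
```

The handle has turned 0.766 in all. With the play at 0–0.1, I aim for about 0.84–0.85 in all, so I return and push about 0.08 more.

Call:
{"fn": "send_rows", "kwargs": {"motion": [[0, [-3.5, 0, 0], 0], [0, [-3.5, -0.5, 0], 0], [0, [-2.5, -0.5, 0], 0], [0, [-1.0, 0, 0], 0], [0, [0, 0, 0], 0]]}}

```text
t: 9.8
tcp_pos: [0.5795, -0.0952, 0.0576]
orientation: [-0.565, 0.825, 0.001, -0.001]
force: [0.5, 0.0, -0.2]
opening: 0.0005
```

Call:
{"fn": "send_rows", "kwargs": {"motion": [[0, [-0.6, 0, 0], 0], [0, [-0.6, 0.1, 0], -0.03], [0, [0, 0, 0], 0], [0, [0, 0, 0], 0]]}}

```text
t: 10.13
tcp_pos: [0.5717, -0.0928, 0.0578]
orientation: [-0.554, 0.833, -0.0, 0.0]
force: [-0.2, 0.1, -0.5]
opening: 0.0004
```

Call:
{"fn": "send_rows", "kwargs": {"motion": [[0, [-0.5, 0.1, 0], -0.03], [0, [-0.5, 0.15, 0], -0.03], [0, [0, 0, 0], 0], [0, [0, 0, 0], 0]]}}

```text
t: 10.47
tcp_pos: [0.5622, -0.0903, 0.0579]
orientation: [-0.529, 0.849, -0.0, 0.001]
force: [2.6, 0.2, -0.2]
opening: 0.0002
```

Run:
```python
from h import *
s=read_state();c=s['tcp_pos'];print(s['t'],c,s['force'],yaw())
A=np.array([.610,.0543]);d=c[:2]-A;r=np.hypot(*d);print("r",r,"handle est",np.arctan2(d[1],d[0])-np.arcsin(.02/r))
```

```text
10.4667 [ 0.56218917 -0.09027274  0.05785564] [ 2.61411379  0.16699415 -0.23189119] -2.0270016660916443
r 0.1522732870820365 handle est -2.0219023075738223
```

Now I back off, lift clear, and check.

Call:
{"fn": "send_rows", "kwargs": {"motion": [[0, [1.0, -0.2, 0], 0], [0, [3.0, 0, 0], 0], [0, [3.5, 0, 0.5], 0], [0, [3.5, 0, 2.5], 0], [0, [3.0, 0, 4], 0]]}}

```text
t: 10.88
tcp_pos: [0.6944, -0.0922, 0.1175]
orientation: [-0.529, 0.849, 0.002, -0.003]
force: [0.4, -0.8, -0.5]
opening: 0.0007
```

Call:
{"fn": "send_rows", "kwargs": {"motion": [[0, [2, -3.5, 0], 0], [0, [2, -3.5, 0], 0], [0, [0, -3.5, 0], 0], [0, [0, 0, 0], 0], [0, [0, 0, 0], 0]]}}

```text
t: 11.3
tcp_pos: [0.7332, -0.202, 0.119]
orientation: [-0.526, 0.85, 0.0, -0.002]
force: [0.1, 1.3, 0.7]
opening: 0.0004
```

Run:
```python
from h import *
s=read_state();print(s['t'],s['tcp_pos'],s['force'])
A=np.array([.610,.0543])
for n in("side","top"):
    p,d=capture(n);np.save(f"pics/{n}8.npy",d);cv2.imwrite(f"pics/{n}8r.png",p)
    c=p[110:310,220:440] if n=="side" else p[100:300,220:440]
    cv2.imwrite(f"pics/{n}8.png",cv2.resize(c,None,fx=3,fy=3))
    X=cloud(n,d).reshape(-1,3);c=p.reshape(-1,3).max(1)
    r=np.hypot(X[:,0]-A[0],X[:,1]-A[1])
    m=(c<60)&(X[:,2]>.076)&(X[:,2]<.088)&(r>.1)&(r<.205)&(X[:,0]<.63)
    Y=X[m][:,:2];v=np.linalg.svd(Y-Y.mean(0),full_matrices=False)[2][0];dd=Y.mean(0)-A;v*=np.sign(v@dd)
    th=np.arctan2(dd[1],dd[0])
    P=A+.018*np.array([np.cos(th),np.sin(th)]);L=X[(X[:,2]>.1)&(X[:,2]<.116)&(r<.075)][:,:2]
    rl=np.linalg.norm(L-P,axis=1);q=(L[rl>.03]-P).mean(0)
    print(n,m.sum(),th,np.arctan2(v[1],v[0]),"lever",np.arctan2(q[1],q[0])-th,rl.max())
```

```text
11.3 [ 0.73322032 -0.20200958  0.11895187] [0.08074954 1.34409071 0.74498505]
side 5 -2.084854188258509 -2.0258367290535633 lever -0.6163921405029629 0.04587575689492879
top 729 -2.0276482222832177 -2.022764889318707 lever -0.656952437932651 0.0478591717819047
```

View pics/top8.png

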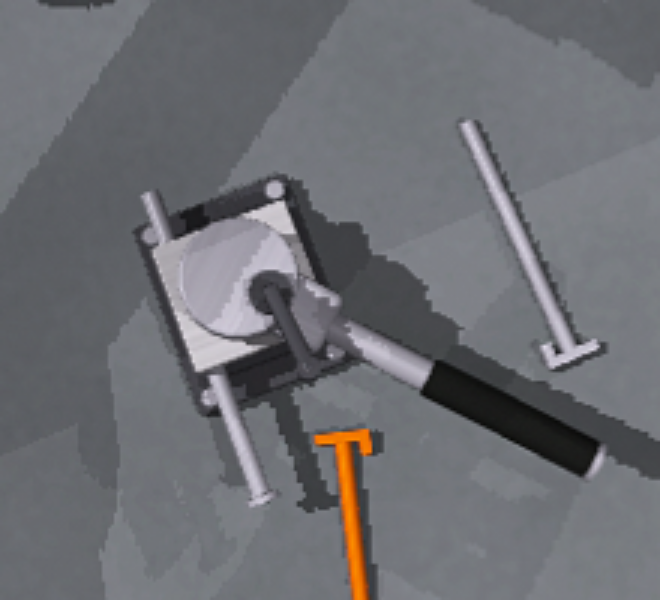

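View pics/side8.png

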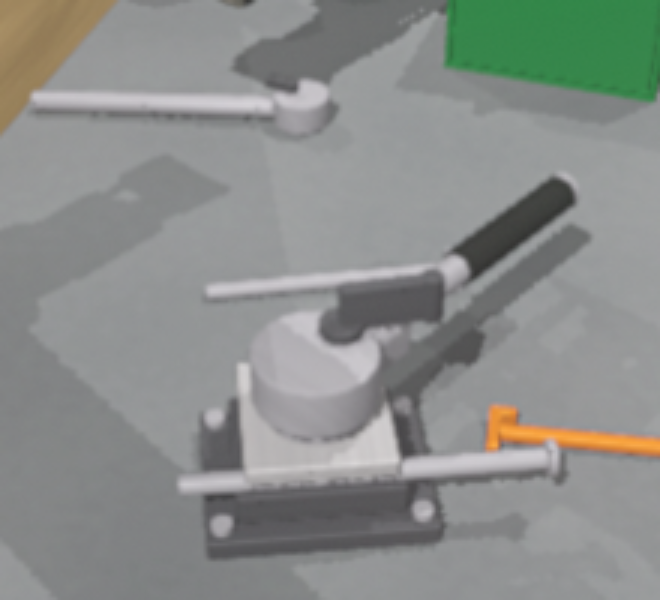

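The handle end is now at (597,460) in the top crop, 0.835 rad clockwise of its start. The lever is still at the tightening stop (−0.657), with its tip at (308,368) in the top crop. The arm is clear and everything else is where it was.

```bash
python3 -c "
from bench import *
print(job_done())"
```

```text
the job is handed in; nothing more can be done
None
```

I flipped the reversing lever to the tightening side, swung the handle clockwise by about 0.835 rad in all, backed the fingers off and handed the job in at 11.4 s.

- **Lever:** The last top view puts it 0.657 rad clockwise of the handle, against 0.65 at the stop. The side view gives 0.62. The force on the fingers also jumped from about 2 N to 5–6 N when the lever hit the stop.
- **Handle:** About 0.04 rad of the swing came from pushing the lever against its stop. The rest was three pushes on the handle, with the fingers taken away between the last two to measure it. The last top view has the handle at −2.025 rad, against −1.19 at the start.
- **Bolt:** I could not see the bolt's turn directly. Allowing 0 to 0.1 rad of play, it should have turned 0.735 to 0.835 rad, against a target of 0.785. The force readings did not show clearly where the play ended.
- **Weak or disagreeing checks:** The side view had only 5 pixels on the handle at the end, so I relied on the top view for that angle. My first side-view estimate of the bolt axis was 12 mm off in y. I used the depth fit instead, which agreed with the known head size.

The readings I saw stayed below about 7 N. The fingers ended clear of everything, and nothing else had moved in the last views around the clamp.

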